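Let the walnut out of the two-lane nut dispenser

ROBOT

A 6-joint arm with a two-finger parallel gripper is mounted at the origin on the work surface. World frame = base frame: x ahead of the robot, y to its left, z up, the work surface at z = 0. Lengths are in mm, angles in rad, forces in N, time in s.
With the tool pointing down it reaches from about 300 to 875 mm from the base axis. Payload 6.4 kg.
Tool frame: the origin (TCP) lies at the very end of the fingers, on their centre line; the grasp point (between the pads) lies 19 mm behind it; z points along the fingers, y is the line along which they close (so a half turn about z gives the same grasp; the last joint's range is limited). The gripper opens to 85 mm and grips with 20 to 120 N. Pads are 22 mm wide; open, the fingers measure 114 mm over their backs; the gripper's body (76 mm by 85 mm) begins 54 mm behind the grasp point. The pads swing forward as they close: fully open they stand 13 mm farther back than shut.
Start: joints at [1.127, 0.181, 1.607, -0, 1.354, -0.206], TCP at [135.437, 558.836, 231.288] pointing down, gripper open.
Joint ranges: [-2.99, 2.99], [-0.89, 2.07], [0.3, 2.58], [-1.14, 4.28], [0, 2.63], [-3.12, 3.12]. Speed limits (rad/s): [2.57, 2.57, 3.01, 3.14, 3.14, 3.14].

INTERFACE

Orientations are given as a 3x3 rotation matrix whose columns are the frame's x, y, z axes.
In Python, from station import manip, cams, finish_job gives the robot as it stands.
- The arm moves only by the tool apply_moves, never from a script. Its argument "motion" is a list that holds one entry, the list of rows, each a list of 4 numbers: the shift along the tool's x, y, z each as a share of 300 mm, from -1 to 1, then the turn about the tool's z as a share of 1.5 rad, from -1 to 1. A call has 1 to 5 rows; each row is the pose to reach, as a shift and turn from the pose commanded when the call began, along the tool's axes at that moment; what a row does not reach only later rows make up. A row lasts 1/12 s, in which the tool goes at most 41.7 mm and 7.16 degrees, less where a joint would pass 70% of its speed; a pose out of reach is approached as far as the arm can. A call with a number of a shift or a turn outside -1 to 1 is refused whole. A call with a gripper value outside its range is refused whole. "grip" is the finger opening in mm, from 0 to 85.4, set as the call begins (left out, the last holds). The fingers move at their own pace and stop on an object; the grip force is fixed at half the most. Time passes only in rows, so rows that repeat a pose let the fingers close. It gives the time, the measured TCP pose, the force, the opening and the grip force at its end, in the units of the state.
- manip.state(): the state, without advancing time (a new reading comes with each control period).
- cams.snapshot(name): name is "side" or "top"; returns the picture (480x640x3 uint8, red, green, blue); there is no depth.
- cams.camera_info(name): a dict with "intrinsics" (3x3 intrinsics, pixels), "k1" (the pictures are not rectified: a ray, as slopes to the right and down, at radius r is drawn at 1 + k1 r^2 times it, then the intrinsics apply), "origin" and "rotation" of the camera in the world. Camera axes: x right, y down, z forward; pixel columns grow to the right and rows downward; lengths in mm; the calibration is good to about 2 mm. A picture is of the moment at which its call begins. camera_info takes no time and is no camera call.
- finish_job(): hands the job in; it is judged then, once.
The state is a dict: "t": time; "qpos": joint angles; "joint_velocities": joint speeds; "tau": joint torques, N m; "tool_pos": TCP position; "orientation": TCP orientation; "wrist_force": force on the tool from outside, world axes, zero at the start; "ft_torque": the same for the moment, N m; "width": finger opening in mm; "gripper_force": force on a finger pad.
Only numpy, scipy, OpenCV 4.12 (cv2) and the standard library are available. Lean on these libraries where they do the work, as an engineer would, in place of code of your own. Each camera call takes 0.05 s, during which the arm holds its last target. There are 200 camera calls.

TASK

Let the walnut (the larger nut) out of the nut dispenser: with the fingertips press down the pad at the rear end of that lane's rocking lever, so that its gate lifts and the walnut rolls into the catch tray by itself, then let go so that the gate shuts again. Leave the hazelnut (the smaller nut) behind its gate, do not touch either nut, do not lift anything, and leave the spice box, canister, jar and pestle standing where they are.

Things in the scene. Friction and masses are not known exactly. Their poses are not given: they have to be found in the camera images.
- dispenser: Fixed wooden nut dispenser, 265 x 110 x 100 mm. Origin on the ledge under its middle; x points downhill from press pads to catch tray, y to its left, z up. Two open lanes, each 46 mm wide, slope 12 degrees down to +x, centred on y = +26 (left) and -26 mm (right). Shut gates cross them at x = 44 mm; one shared catch tray spans x = 60 to 155 mm, floor 10 to 17 mm, rim 46 mm high.
- walnut: Walnut, a brown ball 36 mm across with a thin seam; origin at its centre. It lies behind the gate in one of the two lanes, left or right.
- hazelnut: Hazelnut, a brown ball 20 mm across; origin at its centre. It lies behind the gate in the other lane.
- pad_left (a point): Centre of the upper face of the left lever's press pad: steel, 40 x 40 x 5 mm, overhanging the dispenser's rear with nothing beneath; at rest at x -125, y +60, z 111 mm in the dispenser's frame, sloping 12 degrees (rear edge high). Pressed 32 mm straight down the lever reads about 0.4; the stop is at 35 mm. The nearest fixed wood is 25 mm ahead of its centre and lower than the pad at rest.
- pad_right (a point): Centre of the upper face of the right lever's press pad: steel, 40 x 40 x 5 mm, overhanging the dispenser's rear with nothing beneath; at rest at x -125, y -60, z 111 mm in the dispenser's frame, sloping 12 degrees (rear edge high). Pressed 32 mm straight down the lever reads about 0.4; the stop is at 35 mm. The nearest fixed wood is 25 mm ahead of its centre and lower than the pad at rest.
- lever_left (a joint): Left rocking lever's angle (rad): 0 = at rest, gate shut; 0.45 = stop, pad fully pressed. One rigid steel part on a level pivot beside the left lane (dispenser y > 0): press pad 80 mm behind the pivot, gate plate 100 mm ahead, across the lane. Above about 0.36 the walnut rolls freely under the gate. A spring returns it: about 5 N at the pad starts it, 8 N at the stop.
- lever_right (a joint): Right rocking lever's angle (rad): 0 = at rest, gate shut; 0.45 = stop, pad fully pressed. One rigid steel part on a level pivot beside the right lane (dispenser y < 0): press pad 80 mm behind the pivot, gate plate 100 mm ahead, across the lane. Above about 0.36 the walnut rolls freely under the gate. A spring returns it: about 5 N at the pad starts it, 8 N at the stop.
- spice_box: Red plastic spice box with a round twist cap, 56 x 56 x 93 mm, standing loose beside the dispenser; origin at the centre of its underside. Bystander.
- tea_canister: Round aluminium tea canister, 75 mm across, 112 mm high, standing loose; origin at the centre of its underside. Bystander.
- glass_jar: Small round glass jar with a steel cap, 58 mm across, 85 mm high, standing loose; origin at the centre of its underside. Bystander.
- pestle: Dark wooden pestle standing on its thick end, 48 mm across at most, 145 mm high; origin at the centre of its underside. Bystander.

How it is judged:
By the outcome, as a careful person would: the job done as asked, in the order asked, and still so for the second after the job is handed in, with the robot touching nothing.
It also fails if it takes over 38 s, if anything falls off the work surface, if the arm or the gripper's body presses on something with over 40 N, if the wrist force passes 120 N, or if a joint passes its speed limit or range.

## Working session

There is one attempt and no reset: what is moved stays moved. The work goes in short steps, Python scripts to look and compute and a tool call to move; the robot and the scene stay as the last step left them, time stands still between calls to the robot, and variables do not carry over. Pictures are saved under pics/ and viewed, at most 10 in all, crops included, and the job is handed in when it is done.

Besides the shell and the picture viewer there is one more tool, called as name(argument=value, ...), one argument or row to a line, values as JSON. apply_moves: Moves the arm, as the interface text tells. Shift numbers are shares of 300 mm and turn numbers shares of 1.5 rad, none past 1 either way. Its arguments: {"type":"object","properties":{"motion":{"type":"array","items":{"type":"array","items":{"type":"array","items":{"type":"number","minimum":-1,"maximum":1}}}},"grip":{"type":"number"}},"required":["motion"]}

```bash
mkdir -p pics
python3 - <<'E'
from station import manip,cams
import cv2
for n in("side","top"):
    cv2.imwrite(f"pics/{n}0.png",cams.snapshot(n)[:,:,::-1]); i=cams.camera_info(n); print(n,i)
s=manip.state();print(s)
E
```

```text
side {'intrinsics': array([[545.00597804,   0.        , 315.00895874],
       [  0.        , 545.00597804, 239.37272821],
       [  0.        ,   0.        ,   1.        ]]), 'k1': -0.06433259545635207, 'origin': array([ 400.56421904, -772.50230501,  818.53983186]), 'rotation': array([[ 0.96634654, -0.17882513,  0.18492146],
       [-0.25676628, -0.62673612,  0.73571253],
       [-0.01566693, -0.75843485, -0.65156054]])}
top {'intrinsics': array([[507.53087454,   0.        , 330.57379533],
       [  0.        , 507.53087454, 237.87291409],
       [  0.        ,   0.        ,   1.        ]]), 'k1': -0.04391245664046605, 'origin': array([511.14465356,  39.22242829, 845.65020089]), 'rotation': array([[ 0.0199876 , -0.99008063,  0.13907134],
       [-0.99978387, -0.01899726,  0.00844503],
       [-0.00571928, -0.13921008, -0.99024636]])}
{'t': 0.1, 'qpos': array([ 1.12669253e+00,  1.81443243e-01,  1.60789755e+00,  1.88895661e-05,
        1.35377341e+00, -2.06279408e-01]), 'joint_velocities': array([-0.00116092, -0.00108978, -0.00332438, -0.0017366 , -0.00115083,
       -0.00089646]), 'tau': array([ 4.04788352e-04, -4.45879912e+01, -3.52237880e+01, -2.12960654e-04,
        4.20409458e-03,  8.60505480e-06]), 'tool_pos': array([135.21868736, 558.38125722, 230.49250031]), 'orientation': array([[-9.71851753e-01,  2.35592277e-01, -6.70391070e-04],
       [ 2.35593001e-01,  9.71850849e-01, -1.36603212e-03],
       [ 3.29693511e-04, -1.48552016e-03, -9.99998842e-01]]), 'wrist_force': array([0.12831672, 0.3023132 , 0.76490094]), 'ft_torque': array([ 0.02500386, -0.0430081 ,  0.05094007]), 'gripper_force': 0.0, 'width': 85.52458706473656}
```

View pics/top0.png

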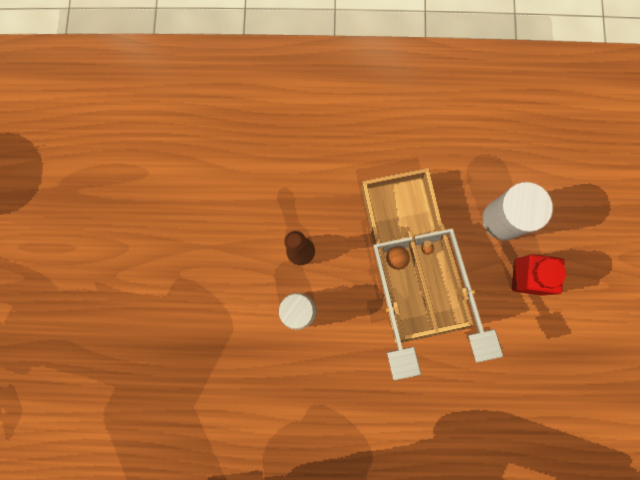

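View pics/side0.png

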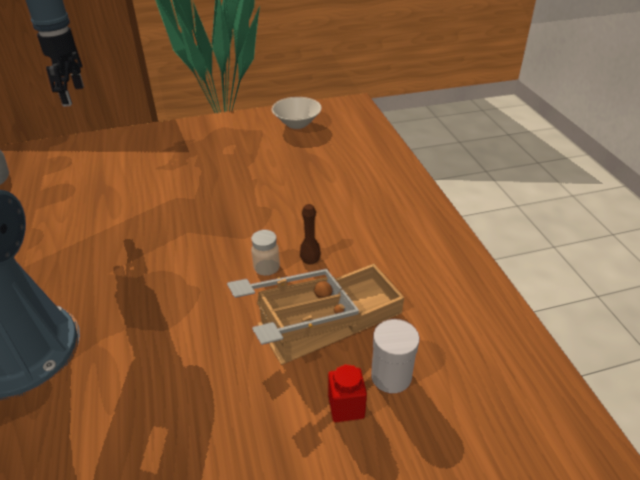

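The top view shows the walnut at (398,258), in the left lane, and the hazelnut at (428,247). The left pad is at (404,364) in the top view and about (241,287) in the side view. The jar at (297,311) is the nearest bystander. Next I'll triangulate the pads and the jar cap.

```bash
cat > h.py <<'E'
import cv2,numpy as np
from station import manip,cams
def ray(n,p):
    i=cams.camera_info(n);K=i["intrinsics"]
    d=(np.array(p,float)-K[:2,2])/K[0,0]; u=d.copy()
    for _ in range(20): u=d/(1+i["k1"]*(u@u))
    v=i["rotation"]@np.r_[u,1]; return i["origin"],v/np.linalg.norm(v)
def tri(a,b):
    o,d=ray("top",a);p,e=ray("side",b)
    s,t=np.linalg.lstsq(np.c_[d,-e],p-o,rcond=None)[0]
    A,B=o+s*d,p+t*e; return (A+B)/2,np.linalg.norm(A-B)
def onz(n,p,z):
    o,d=ray(n,p);return o+(z-o[2])/d[2]*d
E
python3 - <<'E'
from h import *
def pad(n,c,r=26,bright=150):
    im=cv2.imread(f"pics/{n}0.png");h=cv2.cvtColor(im,cv2.COLOR_BGR2HSV)
    m=((h[...,1]<70)&(h[...,2]>bright)).astype(np.uint8)
    m=cv2.morphologyEx(m,cv2.MORPH_OPEN,np.ones((9,9) if n=="top" else (7,7),np.uint8))
    k,l,s,ce=cv2.connectedComponentsWithStats(m)
    j=1+np.argmin(np.linalg.norm(ce[1:]-c,axis=1)); 
    b=cv2.minAreaRect(np.argwhere(l==j)[:,::-1].astype(np.float32)); print(n,ce[j].round(1),s[j],np.round(cv2.boxPoints(b),1).tolist()); return ce[j]
L=tri(pad("top",(404,364)),pad("side",(241,287)))
R=tri(pad("top",(486,346)),pad("side",(268,333)))
J=tri(pad("top",(297,311)),pad("side",(264,239)))
print(L,R,J)
d=R[0]-L[0];print(np.linalg.norm(d),np.degrees(np.arctan2(d[0],-d[1])))
yl=-d/np.linalg.norm(d);yl[2]=0;xd=np.array([yl[1],-yl[0],0]);print("disp x",xd)
E
```

```text
top [403.4 363.2] [389 349  30  30 756] [[386.8999938964844, 351.70001220703125], [413.70001220703125, 345.70001220703125], [420.0, 374.20001220703125], [393.29998779296875, 380.20001220703125]]
side [240.5 287.1] [230 280  22  15 273] [[230.0, 280.0], [251.0, 280.0], [251.0, 294.0], [230.0, 294.0]]
top [485.2 345.5] [471 331  30  30 734] [[468.5, 334.8999938964844], [495.1000061035156, 328.20001220703125], [501.8999938964844, 355.5], [475.29998779296875, 362.20001220703125]]
side [267.  332.3] [256 324  23  18 344] [[256.0, 324.0], [278.0, 324.0], [278.0, 341.0], [256.0, 341.0]]
top [295.5 311. ] [280 295  32  33 897] [[280.0, 295.0], [311.0, 295.0], [311.0, 327.0], [280.0, 327.0]]
side [263.1 237.5] [253 231  21  14 266] [[253.0, 231.0], [273.0, 231.0], [273.0, 244.0], [253.0, 244.0]]
(array([436.90224194, -61.68945301, 107.77837465]), np.float64(0.46734377843247316)) (array([ 463.49955492, -178.91690571,  107.84170376]), np.float64(0.007754032336403604)) (array([507.13170077,  95.9048289 ,  81.00507529]), np.float64(0.3596861929936257))
120.20689138442908 12.783215751850188
disp x [0.97521408 0.2212628  0.        ]
```

apply_moves(
  motion=[
    [[-0.07,-0.09,0,0],[-0.16,-0.19,0,0],[-0.24,-0.29,0,0],[-0.32,-0.39,0,0],[-0.366,-0.443,0,0]],
  ],
  grip=0,
)

```text
t: 0.52
tool_pos: [211.2, 400.7, 230.6]
orientation: [[-0.972, 0.236, -0.0], [0.236, 0.972, -0.002], [-0.0, -0.002, -1.0]]
wrist_force: [-0.7, 0.3, 0.5]
width: 25.9
gripper_force: 0.0
```

apply_moves(
  motion=[
    [[-0.07,-0.09,0,0],[-0.16,-0.19,0,0],[-0.24,-0.29,0,0],[-0.32,-0.39,0,0],[-0.366,-0.443,0,0]],
  ],
)

```text
t: 0.93
tool_pos: [286.8, 246.0, 231.0]
orientation: [[-0.972, 0.237, 0.0], [0.237, 0.972, -0.001], [-0.0, -0.001, -1.0]]
wrist_force: [0.3, -0.4, -0.2]
width: -0.2
gripper_force: 0.0
```

apply_moves(
  motion=[
    [[-0.07,-0.09,0,0],[-0.16,-0.19,0,0],[-0.24,-0.29,0,0],[-0.32,-0.39,0,0],[-0.366,-0.443,0,0]],
  ],
)

```text
t: 1.35
tool_pos: [362.5, 90.6, 231.3]
orientation: [[-0.971, 0.238, 0.001], [0.238, 0.971, -0.001], [-0.001, -0.001, -1.0]]
wrist_force: [0.4, -0.1, 0.5]
width: -0.2
gripper_force: 0.0
```

apply_moves(
  motion=[
    [[-0.07,-0.09,0,-0.08],[-0.16,-0.19,0,-0.16],[-0.24,-0.29,0,-0.24],[-0.32,-0.39,0,-0.307],[-0.366,-0.443,0,-0.307]],
  ],
)

```text
t: 1.77
tool_pos: [437.5, -63.7, 231.1]
orientation: [[-0.974, -0.226, 0.0], [-0.226, 0.974, -0.0], [0.0, -0.0, -1.0]]
wrist_force: [-0.1, 0.4, 0.7]
width: -0.2
gripper_force: 0.0
```

Run:
```python
from h import *
s=manip.state();print(s["t"],s["tool_pos"],s["orientation"],s["qpos"],s["wrist_force"],s["width"])
d=np.array([436.9,-61.7,0])-s["tool_pos"];print(s["orientation"].T@d/300)
```

```text
1.7667 [437.51617274 -63.66824296 231.11055818] [[-9.74184816e-01 -2.25751948e-01  3.67781983e-05]
 [-2.25751948e-01  9.74184758e-01 -3.38374296e-04]
 [ 4.05598963e-05 -3.37941851e-04 -9.99999942e-01]] [-4.13985373e-01 -1.29113087e-01  1.92451350e+00 -3.02607910e-04
  1.34602246e+00 -2.21242913e+00] [-0.12015149  0.42154399  0.73217185] -0.16972093684355113
[4.88525412e-04 7.11545474e-03 7.70366187e-01]
```

apply_moves(
  motion=[
    [[0,0.007,0.1,0],[0,0.007,0.2,0],[0,0.007,0.28,0],[0,0.007,0.34,0],[0,0.007,0.34,0]],
  ],
)

```text
t: 2.18
tool_pos: [433.4, -58.1, 125.3]
orientation: [[-0.975, -0.22, -0.008], [-0.22, 0.975, 0.003], [0.007, 0.005, -1.0]]
wrist_force: [-0.3, 1.1, 0.6]
width: 0.2
gripper_force: 0.0
```

Run:
```python
from h import *
a=cams.snapshot("top")[260:440,300:560,::-1];b=cams.snapshot("side")[200:380,160:420,::-1]
cv2.imwrite("pics/c1.png",cv2.resize(np.vstack([a,b]),None,fx=1.65,fy=1.65,interpolation=2))
```

```text
(no output)
```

View pics/c1.png

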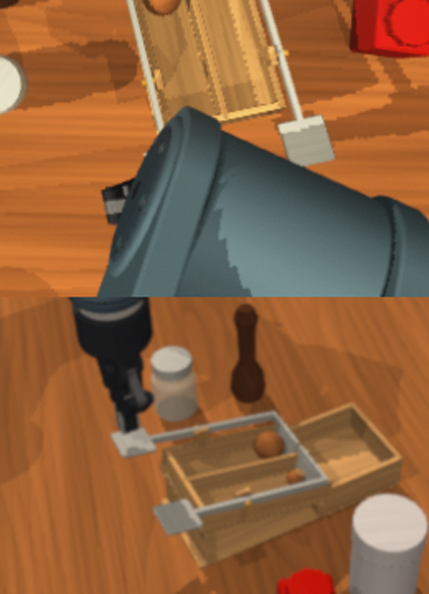

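The side view shows the closed fingertips at crop (127,428), just above the left pad at (133,440), and clear of the jar and the wood. I'll press in steps and watch the force.

apply_moves(
  motion=[
    [[0,0,0.02,0],[0,0,0.04,0],[0,0,0.06,0],[0,0,0.08,0],[0,0,0.08,0]],
  ],
)

```text
t: 2.7
tool_pos: [436.7, -59.6, 104.9]
orientation: [[-0.975, -0.221, 0.0], [-0.221, 0.975, -0.001], [-0.0, -0.001, -1.0]]
wrist_force: [-1.2, -1.9, 4.7]
width: -0.2
gripper_force: 2.3
```

apply_moves(
  motion=[
    [[0,0,0.015,0],[0,0,0.03,0],[0,0,0.03,0]],
  ],
)

```text
t: 2.95
tool_pos: [436.5, -59.6, 96.2]
orientation: [[-0.975, -0.221, -0.0], [-0.221, 0.975, -0.001], [0.0, -0.001, -1.0]]
wrist_force: [-2.8, -2.2, 4.1]
width: 0.2
gripper_force: 2.2
```

apply_moves(
  motion=[
    [[0,0,0.015,0],[0,0,0.03,0],[0,0,0.045,0],[0,0,0.052,0],[0,0,0.052,0]],
  ],
)

```text
t: 3.37
tool_pos: [437.2, -59.5, 81.3]
orientation: [[-0.975, -0.221, 0.001], [-0.221, 0.975, -0.001], [-0.001, -0.001, -1.0]]
wrist_force: [-2.6, -1.3, 8.8]
width: 0.4
gripper_force: 4.2
```

Run:
```python
from h import *
a=cams.snapshot("top")[140:320,300:560,::-1];b=cams.snapshot("side")[200:380,160:420,::-1]
cv2.imwrite("pics/c2.png",cv2.resize(np.vstack([a,b]),None,fx=1.65,fy=1.65,interpolation=2))
s=manip.state();print(s["tool_pos"],s["wrist_force"],s["t"])
```

```text
[437.202992   -59.53516477  81.53466423] [-2.48950073 -1.14138942  7.39741835] 3.4667
```

View pics/c2.png

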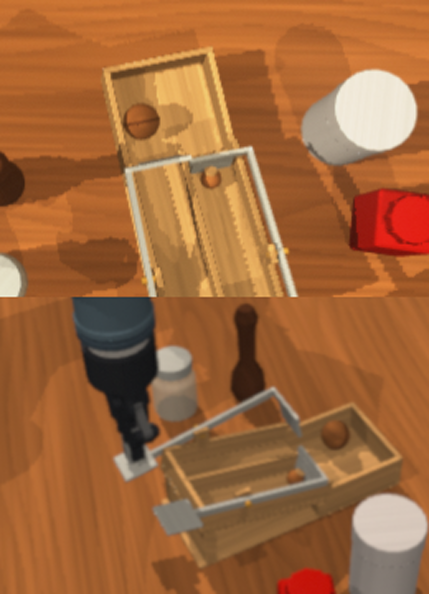

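The gate is up and the walnut is in the tray, at (141,121) in the top crop. The hazelnut is still behind its gate at (211,178). I'll let the walnut settle, then release straight up.

apply_moves(
  motion=[
    [[0,0,0,0],[0,0,0,0],[0,0,0,0],[0,0,0,0],[0,0,0,0]],
  ],
)

```text
t: 3.88
tool_pos: [437.2, -59.5, 81.6]
orientation: [[-0.975, -0.221, 0.001], [-0.221, 0.975, -0.001], [-0.001, -0.001, -1.0]]
wrist_force: [-2.7, -0.9, 6.9]
width: 0.2
gripper_force: 4.2
```

apply_moves(
  motion=[
    [[0,0,-0.025,0],[0,0,-0.05,0],[0,0,-0.075,0],[0,0,-0.1,0],[0,0,-0.13,0]],
  ],
)

```text
t: 4.3
tool_pos: [436.6, -59.0, 120.3]
orientation: [[-0.975, -0.221, 0.0], [-0.221, 0.975, 0.0], [-0.0, 0.0, -1.0]]
wrist_force: [-0.1, -0.5, -0.1]
width: 0.1
gripper_force: 0.0
```

apply_moves(
  motion=[
    [[0,0,-0.08,0],[0,0,-0.18,0],[0,0,-0.28,0],[0,0,-0.33,0],[0,0,-0.33,0]],
  ],
)

```text
t: 4.72
tool_pos: [438.2, -59.8, 222.6]
orientation: [[-0.975, -0.221, 0.005], [-0.221, 0.975, -0.002], [-0.005, -0.004, -1.0]]
wrist_force: [0.3, -0.2, 0.4]
width: 0.2
gripper_force: 0.0
```

apply_moves(
  motion=[
    [[0.1,0,0,0],[0.2,0,0,0],[0.25,0,0,0],[0.25,0,0,0],[0.25,0,0,0]],
  ],
)

```text
t: 5.13
tool_pos: [362.8, -75.6, 218.0]
orientation: [[-0.976, -0.219, -0.001], [-0.219, 0.976, 0.001], [0.0, 0.001, -1.0]]
wrist_force: [-0.5, 0.4, 0.6]
width: -0.1
gripper_force: 0.0
```

Run:
```python
from h import *
a=cams.snapshot("top")[140:400,260:580,::-1];b=cams.snapshot("side")[190:450,160:480,::-1]
cv2.imwrite("pics/c3.png",cv2.resize(np.hstack([a,b]),None,fx=1.25,fy=1.25,interpolation=2))
s=manip.state();print(s["tool_pos"],s["wrist_force"],s["t"])
```

```text
[363.81958584 -75.68751712 218.44887611] [0.20124736 0.86881592 0.36586123] 5.2333
```

View pics/c3.png

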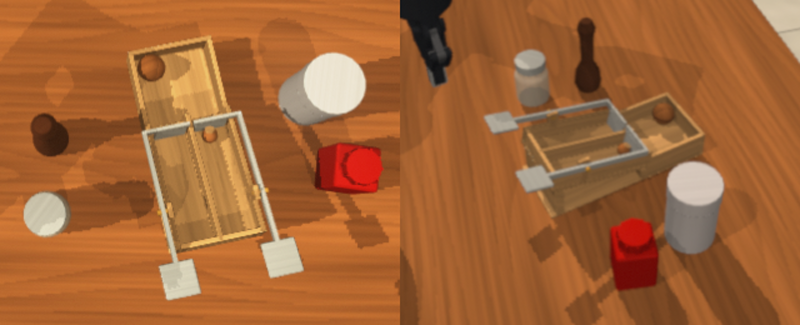

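The walnut is in the far tray corner at (151,67), and the gate is shut again. The hazelnut is still held at (209,134), the bystanders haven't moved, and the arm is clear.

```bash
python3 -c "
from station import finish_job
print(finish_job())"
```

```text
the job is handed in; nothing more can be done
None
```

The walnut rolled into the catch tray and its gate is shut again; the hazelnut is still behind its gate, the bystanders look unmoved in the last pictures, and the job was handed in at about 5 s.

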